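# Shut and lock the driver box of the inspection booth

## Robot

A 6-joint arm with a two-finger parallel gripper is mounted at the origin on the work surface. World frame = base frame: x ahead of the robot, y to its left, z up, the work surface at z = 0. Lengths are in mm, angles in rad, forces in N, time in s.
With the tool pointing down it reaches from about 350 to 975 mm from the base axis. Payload 7.1 kg.
Tool frame: the origin (TCP) lies on the mounting face of the last link; the fingertips stand 182 mm ahead of it and the grasp point (between the pads) lies 163 mm ahead of it (ctrl.tip_reach is the distance from the TCP to the fingertips, in mm); z points along the fingers, y is the direction in which the jaws open and shut (so a half turn about z gives the same grasp; the last joint's range is limited). The gripper opens to 88 mm and grips with 3 to 60 N. Pads are 20 mm wide; open, the fingers measure 115 mm over their backs; the gripper's body (75 mm by 178 mm) begins 61 mm behind the grasp point.
Start: joints at [-1.128, 0.423, 1.63, -0, 1.089, -0.019], TCP at [278.49, -559.509, 404.675] pointing down, gripper open.
Joint ranges: [-3, 3], [-0.9, 2.11], [0.09, 2.58], [-1.31, 4.45], [0.11, 2.69], [-2.54, 2.54]. Speed limits (rad/s): [2.39, 2.39, 3.01, 3.14, 3.14, 3.14].

## Interface

Orientations are given as a rotation vector (axis times angle).
In Python, from workcell import ctrl gives the robot as it stands.
- The arm moves only by the tool jog_arm, never from a script. Its argument "steps" is a list that holds one entry, the list of rows, each a list of 7 numbers: the shift along the tool's x, y, z in m, then the turn, a rotation vector about the tool's x, y, z in degrees, then the gripper's target within -1 to 1 (shut at 1, half-way at 0, fully open at -1). A call has 1 to 20 rows; each row shifts and turns the commanded pose from where the row before left it, along the tool's axes as they then stand; what a row does not reach is not made up. A row lasts 1/12 s, in which the tool goes at most 41.7 mm and 7.16 degrees, less where a joint would pass 70% of its speed; a pose out of reach is approached as far as the arm can. A call is refused whole if a number of a shift passes 0.0417 or a number of a turn 7.16, either way. A call with a gripper value outside its range is refused whole. The fingers move at their own pace and stop on an object; the grip force is fixed at half the most. Time passes only in rows, so rows that do not move let the fingers close. It gives the time, the measured TCP pose, the force and the opening at its end, in the units of the state.
- ctrl.get_obs(): the state, without advancing time (a new reading comes with each control period).
- ctrl.get_image(name): name is "side" or "top"; returns the picture (480x640x3 uint8, red, green, blue); there is no depth.
- ctrl.camera_info(name): a dict with "fx", "fy", "cx", "cy" (pixels), "dist" ([k1, k2, p1, p2, k3] as OpenCV has them; the pictures are not rectified), "origin" and "attitude" of the camera in the world. Camera axes: x right, y down, z forward; pixel columns grow to the right and rows downward; lengths in mm; the calibration is good to about 2 mm. A picture is of the moment at which its call begins. camera_info takes no time and is no camera call.
- ctrl.close_job(): hands the job in, once; it reports no verdict.
Trained networks look in the newest picture that a camera, given by its name, has taken for a name from the list of things; names that differ only in an ending like _2 or _b are one class to them, and where a whole thing is asked for, a point or a joint stands for the part that bears it (a point fixed in the world has none). Each returns a list of dicts, best first, with "p" (0 to 1); they miss things now and then, are a little off and sometimes report something else, mostly with a low value. They report only what shows in the picture. A call takes as long as a camera call.
- ctrl.look_for(thing, camera): "bbox" ([left, top, right, bottom] in pixels, round what is visible of it).
- ctrl.trace(thing, camera): "pixels" (480x640 bool, what is visible of it) and "bbox" ([left, top, right, bottom] in pixels, round what is visible of it).
- ctrl.landmark_of(thing, camera): "uv" ([column, row] in pixels: a listed point, or the origin of a listed thing).
The state is a dict: "t": time; "qpos": joint angles; "qvel": joint speeds; "joint_torque": joint torques, N m; "ee_pos": TCP position; "orientation": TCP orientation; "ft_force": force on the tool from outside, world axes, zero at the start; "moment": the same for the moment, N m; "width": finger opening in mm.
Only numpy, scipy, OpenCV 4.12 (cv2) and the standard library are available. Lean on these libraries where they do the work, as an engineer would, in place of code of your own. Each camera call takes 0.05 s, during which the arm holds its last target.

## Task

The light driver in the inspection booth's grey driver box has been changed and the white service panel still stands open. Push the panel shut with a fingertip, then set the fingertip in the slot of the round quarter-turn fastener and turn it clockwise (seen from above) as far as it goes, so that the panel is locked. This is fingertip work and nothing needs gripping: do not lift the panel further open, and leave the vials, the screwdriver and the old driver where they are.

Things in the scene. Friction and masses are not known exactly. Their poses are not given: they have to be found in the camera images.
- driver_box: Fixed grey sheet-steel box on the bench, 220 (x) x 280 (y) x 100 mm high, open on top under the panel. Origin: centre of its underside, at bench height; z up, its -x side is the front (towards the robot), its +x side carries the hinge. Placed anew at each start, turned up to 20 degrees.
- panel (a joint): Angle (rad) of the white service panel, a flat plate 213 x 280 x 8 mm hinged along the box's rear (+x) top edge. 0 = shut (firm stop), flat on the box, outer face 108 mm above the bench; grows as its front edge rises. It starts open at 0.5 to 0.8 and its stiff hinge leaves it wherever it is left; pressing it down 110 mm from the hinge takes about 2 to 6 N.
- panel_hinge (a point): Point on the hinge axis at the middle of the panel's width, 106 mm in +x from the box's centre, 104 mm above the bench. The frame turns with the panel: y along the hinge, -x along the panel to its free front edge, z out of its outer face, which lies 4 mm above this point in z and is bare but for the fastener.
- panel_edge (a point): Middle of the panel's free front edge, on the outer face, 213 mm from the hinge. Its axes as for panel_hinge.
- fastener (a joint): Turn (rad) of the fastener: 0 = unlocked stop (slot parallel to the hinge), growing clockwise seen from above, firm stop at 1.571 = locked (slot front to rear, at the white ticks). Starts at 0 to 0.35, stays where left, takes 0.1 N m (6 N on a fingertip 17 mm off the axis). Beyond 0.7 with the panel open, the tongue under it would strike the box's lip and keep it from shutting.
- slot (a point): Centre of the slot's floor, on the fastener's axis, 151 mm from the hinge, mid-width, 3 mm above the panel's outer face. Frame turns with the fastener: y along the slot, z out of the panel. Slot 32 mm wide, 12 mm deep, straight across the 84 mm round aluminium head, its ends closed by a fixed black ring (87 mm inner, 100 mm outer diameter). Head and ring stand 15 mm above the outer face.
- vial_a: Loose glass vial with white cap standing on the bench close beside the box, 26 mm diameter, 53 mm high; origin at the centre of its foot. Leave alone.
- vial_b: A second vial like vial_a, on the other side of the box. Leave alone.
- screwdriver: Screwdriver lying on the bench beside the box, 180 mm long, black handle; origin on the bench under its middle, x along it. Leave alone.
- old_driver: The removed driver: finned aluminium block lying on the bench beside the box, 110 x 60 x 38 mm; origin at the centre of its underside. Leave alone.

How it is judged (in metres and radians):
On the way, in this order (a step that is already met when the one before it is completed fails the run):
1. the panel is shut while the fastener is still unlocked (value of joint panel below 0.03 rad and value of joint fastener below 0.75 rad), for 0.1 s.
2. the fastener is turned to its locked end with the panel shut (value of joint panel below 0.03 rad and value of joint fastener above 1.36 rad), for 0.2 s.
At the end, for the whole second after the job is handed in: The panel is shut (within 0.03 rad, about 6 mm at its front edge) and the fastener is turned to its locked end (at least 1.36 of 1.571 rad), both at rest (all of step 2 and velocity of joint fastener between -0.05 and 0.05 rad/s and velocity of joint panel between -0.05 and 0.05 rad/s); the robot touches nothing.
It fails at once if the panel is lifted further open (beyond 0.9 rad) (value of joint panel above 0.9 rad).
It fails at once if the fastener is turned more than half way while the panel is still open (value of joint fastener above 0.8 rad and value of joint panel above 0.04 rad).
It fails at once if a vial is moved more than 20 mm or tipped (distance of any of vial_a, vial_b from where it was at the start of the episode above 0.02 m or angle between any of vial_a, vial_b's own z axis and vertical above 0.5 rad).
It fails at once if the screwdriver or the old driver is moved more than 20 mm (distance of any of screwdriver, old_driver from where it was at the start of the episode above 0.02 m).
It also fails if it takes over 48 s, if anything falls off the work surface, if the arm or the gripper's body presses on something with over 40 N, if the wrist force passes 120 N, or if a joint passes its speed limit or range.

## Working session

There is one attempt and no reset: what is moved stays moved. The work goes in short steps, Python scripts to look and compute and a tool call to move; the robot and the scene stay as the last step left them, time stands still between calls to the robot, and variables do not carry over. Pictures are saved under pics/ and viewed, and the job is handed in when it is done.

Besides the shell and the picture viewer there is one more tool, called after "Request:" as name([rows], argument=value, ...), one row to a line, values as JSON. jog_arm: Moves the arm, as the interface text tells. Its arguments: {"type":"object","properties":{"steps":{"type":"array"}},"required":["steps"]}

```bash
mkdir -p pics; ls
python3 - <<'E'
from workcell import ctrl
import cv2
print(ctrl.get_obs())
for n in("side","top"):
    im=ctrl.get_image(n); cv2.imwrite(f"pics/{n}0.png",im[:,:,::-1]); print(n,ctrl.camera_info(n))
    for th in("panel_hinge","panel_edge","slot","driver_box","vial_a","screwdriver","old_driver"):
        print(th,[(r["uv"],round(r["p"],2)) for r in ctrl.landmark_of(th,n)][:3])
print(ctrl.get_obs()["t"])
E
```

```text
pics
{'t': 0.0, 'qpos': array([-1.12805805e+00,  4.23850809e-01,  1.63067371e+00,  2.75194770e-05,
        1.08859586e+00, -1.89878658e-02]), 'qvel': array([ 1.26783491e-04, -1.39622863e-03, -4.89613983e-05, -1.24606164e-03,
        1.57465773e-03,  1.45454382e-03]), 'joint_torque': array([-1.63515651e-03, -5.44631445e+01, -2.73674798e+01,  6.41983096e-02,
        2.26288178e-02, -1.39497829e-04]), 'ee_pos': array([ 278.35018323, -559.29158657,  403.90165969]), 'orientation': array([-3.05678954e+00, -7.18489788e-01,  4.67002492e-04]), 'ft_force': array([ 0.18702177, -0.17904857,  0.3520789 ]), 'moment': array([-0.01343851, -0.01482603, -0.03290423]), 'width': 88.00664741755376}
side {'fx': 543.9426362652135, 'fy': 543.9426362652135, 'cx': 326.07194424704164, 'cy': 244.2173046854356, 'dist': array([0.01672727, 0.        , 0.        , 0.        , 0.        ]), 'origin': array([103.28353782, 591.83232091, 711.74721414]), 'attitude': array([-0.88719931,  2.45675812, -1.11575041])}
panel_hinge [([318.1, 216.1], 0.66)]
panel_edge [([389.0, 183.3], 0.57)]
slot [([363.4, 192.3], 0.56)]
driver_box [([356.3, 280.7], 0.66)]
vial_a [([274.9, 325.1], 0.89)]
screwdriver [([437.6, 222.8], 0.92)]
old_driver [([253.9, 360.9], 0.72)]
top {'fx': 528.2753952859803, 'fy': 528.2753952859803, 'cx': 317.84928411650236, 'cy': 242.6067199000896, 'dist': array([0.04130313, 0.        , 0.        , 0.        , 0.        ]), 'origin': array([ 427.04172808,   43.64886234, 1238.06698595]), 'attitude': array([-2.17068141,  2.1408638 , -0.11465223])}
panel_hinge [([336.6, 207.3], 0.73)]
panel_edge [([337.2, 279.0], 0.81)]
slot [([335.9, 253.5], 0.81)]
driver_box []
vial_a [([262.4, 241.6], 0.4)]
screwdriver [([440.2, 271.4], 0.72)]
old_driver [([230.7, 249.9], 0.83)]
0.8
```

View pics/side0.png

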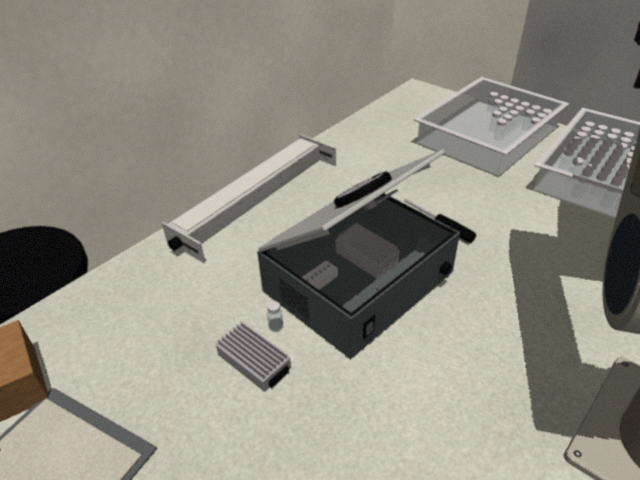

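View pics/top0.png

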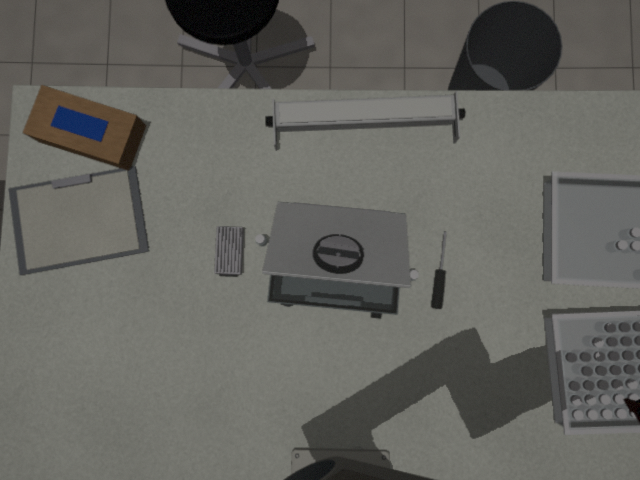

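The side view shows the open panel with its free edge at about (389,183). In the top view the fastener is at (338,253), the vials at (261,239) and (413,274), the screwdriver at (440,270) and the old driver at (230,250). I'll zoom in to fit the model to the corners.

Run:
```python
import cv2
a=cv2.imread("pics/top0.png")[190:330,240:440]; cv2.imwrite("pics/top0z.png",cv2.resize(cv2.convertScaleAbs(a,alpha=1.5),None,fx=4,fy=4,interpolation=cv2.INTER_CUBIC))
a=cv2.imread("pics/side0.png")[140:360,240:490]; cv2.imwrite("pics/side0z.png",cv2.resize(cv2.convertScaleAbs(a,alpha=1.5),None,fx=2.7,fy=2.7,interpolation=cv2.INTER_CUBIC))
```

```text
(no output)
```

View pics/top0z.png

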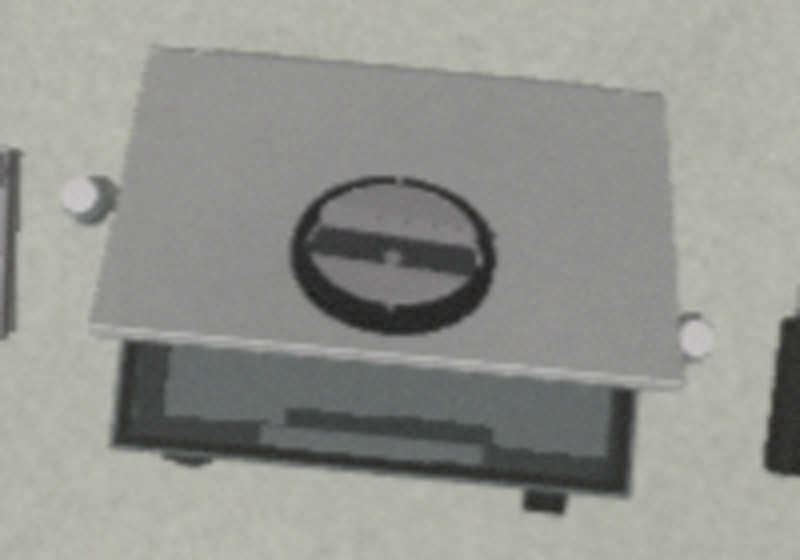

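View pics/side0z.png

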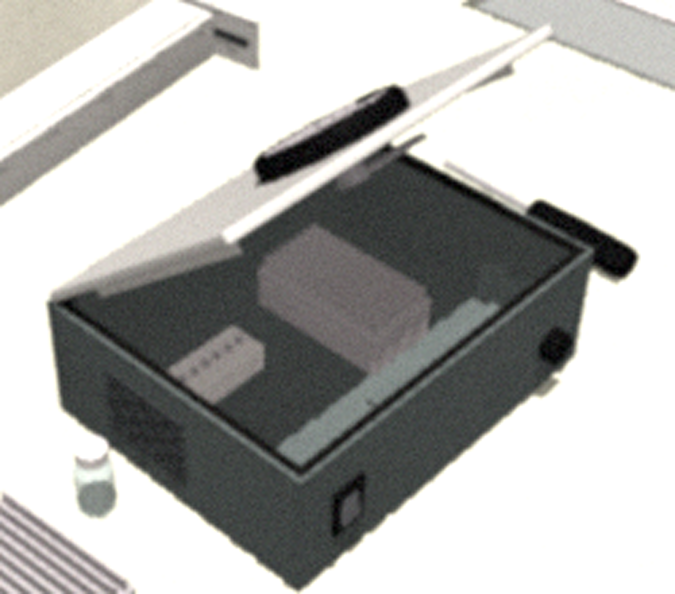

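```bash
cat > h.py <<'E'
import numpy as np, cv2
from workcell import ctrl
from scipy.spatial.transform import Rotation as R
from scipy.optimize import least_squares
def proj(n,P):
    c=ctrl.camera_info(n); Rm=R.from_rotvec(c["attitude"]).as_matrix()
    pc=(np.atleast_2d(P)-c["origin"])@Rm
    K=np.array([[c["fx"],0,c["cx"]],[0,c["fy"],c["cy"]],[0,0,1.]])
    return cv2.projectPoints(pc,np.zeros(3),np.zeros(3),K,c["dist"])[0][:,0]
def ray(n,uv):
    c=ctrl.camera_info(n); Rm=R.from_rotvec(c["attitude"]).as_matrix()
    K=np.array([[c["fx"],0,c["cx"]],[0,c["fy"],c["cy"]],[0,0,1.]])
    p=cv2.undistortPoints(np.array([[uv]],float),K,c["dist"])[0,0]
    return c["origin"],Rm@np.array([p[0],p[1],1])
def onz(n,uv,z):
    o,d=ray(n,uv); return o+d*(z-o[2])/d[2]
def box(p,q):  # box coords (z above bench)->world
    return np.array([p[0],p[1],0])+R.from_euler('z',p[2]).apply(q)
def pan(p,a,q): # panel frame -> world ; positive a raises the front (-x)
    q=R.from_euler('y',a).apply(q); return box(p,q+np.array([106,0,104]))
def clk(p,a,f,q): # slot frame
    return pan(p,a,R.from_euler('z',-f).apply(q)+np.array([-151,0,7]))
E
cat > fit.py <<'E'
from h import *
obs=[("top","p",(0,140,4),(278.25,201.25)),("top","p",(0,-140,4),(406,213.25)),("top","p",(-213,140,4),(263.25,271)),("top","p",(-213,-140,4),(411.25,284.5)),
("top","b",(-110,140,100),(268.25,301.25)),("top","b",(-110,-140,100),(398,313.75)),
("side","b",(-110,140,100),(351.1,315.9)),("side","b",(-110,140,0),(350.4,358.5)),("side","b",(-110,-140,100),(458.5,232.6)),("side","b",(110,140,100),(259.3,252.2)),
("side","p",(-213,140,4),(323.3,225.9)),("side","p",(-213,-140,4),(442.6,149.3)),
("top","s",(0,42,0),(317.5,250)),("top","s",(0,-42,0),(359.5,255.5))]
def res(v,full=False):
    p=v[:3]; r=[]
    for n,k,q,uv in obs:
        q=np.array(q,float)
        w={"p":lambda:pan(p,v[3],q),"b":lambda:box(p,q),"s":lambda:clk(p,v[3],v[4],q)}[k]()
        r.append(proj(n,w)[0]-uv)
    r=np.array(r); return r if full else r.ravel()
c=onz("top",(335,260),80)
s=least_squares(res,[c[0],c[1],0,0.6,0.1],loss="soft_l1")
print(s.x.round(3)); print(res(s.x,True).round(1))
v=s.x
print("hinge",pan(v[:3],v[3],np.zeros(3)),"edge",pan(v[:3],v[3],np.array([-213,0,4.])),"slot",clk(v[:3],v[3],0,np.zeros(3)),"slot shut",clk(v[:3],0,0,np.zeros(3)))
for n in("vial_a","screwdriver","old_driver"):
    print(n,[onz("top",r["uv"],0).round() for r in ctrl.landmark_of(n,"top")],[onz("side",r["uv"],0).round() for r in ctrl.landmark_of(n,"side")])
E
python3 fit.py
```

```text
[ 5.30772e+02  1.37310e+01 -7.60000e-02  7.02000e-01  5.70000e-02]
[[-0.2 -0. ]
 [ 0.6 -0.8]
 [-0.   0.7]
 [ 0.7  0.7]
 [-0.1  0.7]
 [ 0.9  0.2]
 [-0.4  2. ]
 [-0.5  1.1]
 [-0.  -1.7]
 [-3.8 -1.7]
 [-1.4  0.1]
 [-0.3 -1.4]
 [ 0.3  1.5]
 [ 0.8  1.5]]
hinge [636.46546549   5.67237358 104.        ] edge [476.81365477  17.84528321 244.52800291] slot [525.96499501  14.09766005 206.80399103] slot shut [485.90248365  17.1522908  111.        ]
vial_a [array([573., 189.,   0.])] [array([576., 186.,   0.])]
screwdriver [array([ 509., -228.,    0.])] [array([ 508., -230.,    0.])]
old_driver [array([553., 264.,   0.])] [array([549., 262.,   0.])]
```

```bash
cat > st.py <<'E'
from h import *
v=np.array([530.77,13.73,-0.076,0.702,0.057]); p=v[:3]
def C(a,r=190,y=-85): return pan(p,a,np.array([-r,y,4.]))+R.from_euler('z',p[2]).apply([10,0,0])
def state():
    o=ctrl.get_obs(); Rm=R.from_rotvec(o["orientation"]).as_matrix()
    tip=o["ee_pos"]+Rm[:,2]*ctrl.tip_reach
    return o,Rm,tip
E
python3 - <<'E'
from st import *
o,Rm,tip=state(); print(tip,Rm.round(4),o["qpos"].round(3))
g=C(0.70); print("start contact tip",g)
g[2]+=45
print("delta tool mm",(Rm.T@(g-tip)).round(1))
for a in(0.7,.5,.3,.1,0): print(a,C(a).round(1))
print("vials",onz("top",(413.5,274),53),onz("top",(261,239),53))
E
```

```text
[ 278.51351352 -559.48843952  222.68168215] [[ 0.8952  0.4456  0.    ]
 [ 0.4456 -0.8952  0.    ]
 [ 0.      0.     -1.    ]] [-1.128  0.423  1.63   0.     1.089 -0.019]
start contact tip [497.65026923 -68.99411516 229.46072932]
delta tool mm [ 414.7 -341.5  -51.8]
0.7 [497.7 -69.  229.5]
0.5 [475.6 -67.3 198.6]
0.3 [460.2 -66.1 164. ]
0.1 [451.9 -65.5 126.9]
0 [450.5 -65.4 108. ]
vials [ 498.68138633 -157.17042868   53.        ] [573.03145063 186.41010886  53.        ]
```

Request:
jog_arm([
  [[0,0,-0.026,0,0,0,1],[0,0,-0.026,0,0,0,1],[0.0276,-0.0228,0,0,0,0,1],[0.0276,-0.0228,0,0,0,0,1],[0.0276,-0.0228,0,0,0,0,1],[0.0276,-0.0228,0,0,0,0,1],[0.0276,-0.0228,0,0,0,0,1],[0.0276,-0.0228,0,0,0,0,1],[0.0276,-0.0228,0,0,0,0,1],[0.0276,-0.0228,0,0,0,0,1],[0.0276,-0.0228,0,0,0,0,1],[0.0276,-0.0228,0,0,0,0,1],[0.0276,-0.0228,0,0,0,0,1],[0.0276,-0.0228,0,0,0,0,1],[0.0276,-0.0228,0,0,0,0,1],[0.0276,-0.0228,0,0,0,0,1],[0.0276,-0.0228,0,0,0,0,1],[0,0,0,0,0,0,1]],
])

```text
t: 2.6
ee_pos: [498.5, -64.6, 457.0]
orientation: [-3.056, -0.725, -0.003]
ft_force: [0.1, -0.0, 0.7]
width: 0.5
```

Request:
jog_arm([
  [[0,0,0,0,0,-7.1,1],[0,0,0,0,0,-7.1,1],[0,0,0,0,0,-7.1,1],[0,0,0,0,0,-7.1,1],[0,0,0,0,0,-7.1,1],[0,0,0,0,0,-7.1,1],[0,0,0,0,0,-7.1,1],[0,0,0,0,0,-7.1,1],[0,0,0,0,0,-7.1,1],[0,0,0,0,0,-7.1,1],[0,0,0,0,0,-7.1,1],[0,0,0,0,0,-7.1,1],[0,0,0,0,0,-7.1,1],[0,0,0,0,0,-7.1,1],[0,0,0,0,0,-7.1,1],[0,0,0,0,0,-7.1,1],[0,0,0,0,0,-7.1,1],[0,0,0,0,0,-7.1,1],[0,0,0,0,0,-7.1,1],[0,0,0,0,0,-7.1,1]],
])

```text
t: 4.27
ee_pos: [496.6, -69.2, 456.7]
orientation: [0.307, 3.127, -0.0]
ft_force: [-0.5, -0.3, 0.5]
width: 0.6
```

Run:
```python
from st import *
im=ctrl.get_image("side"); cv2.imwrite("pics/side1.png",im[:,:,::-1])
o,Rm,tip=state(); print(tip,np.degrees(np.arctan2(Rm[1,0],Rm[0,0])),Rm.round(3),o["qpos"].round(3))
q=tip
for a in(0.7,.6,.5,.4,.3,.2,.1,.03,0): 
    c=C(a); print(a,c.round(1),(Rm.T@(c-q)).round(1)); q=c
```

```text
[496.57309337 -69.28488793 274.73933392] 169.22623588749784 [[-0.982  0.187  0.   ]
 [ 0.187  0.982 -0.   ]
 [-0.    -0.    -1.   ]] [-0.162  0.177  1.847 -0.     1.117 -1.545]
0.7 [497.7 -69.  229.5] [-1.   0.5 45.3]
0.6 [485.9 -68.1 214.6] [11.7 -1.3 14.9]
0.5 [475.6 -67.3 198.6] [10.2 -1.1 16. ]
0.4 [467.  -66.7 181.7] [ 8.6 -1.  16.9]
0.3 [460.2 -66.1 164. ] [ 6.8 -0.8 17.7]
0.2 [455.1 -65.8 145.7] [ 5.1 -0.6 18.3]
0.1 [451.9 -65.5 126.9] [ 3.2 -0.4 18.7]
0.03 [450.7 -65.4 113.7] [ 1.1 -0.1 13.3]
0 [450.5 -65.4 108. ] [ 0.2 -0.   5.7]
```

View pics/side1.png

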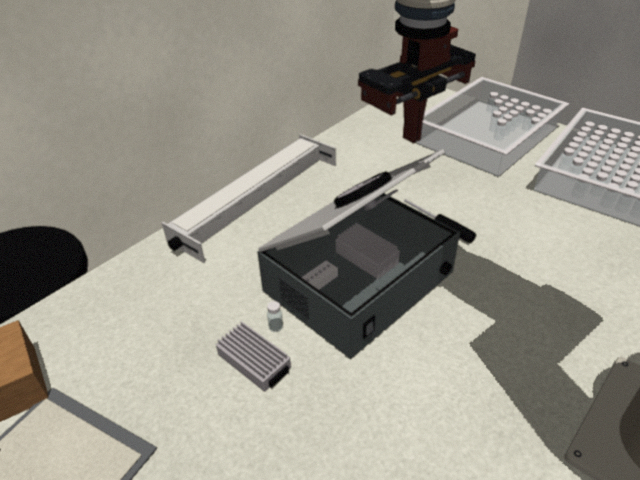

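The tip shows at about (411,140), above the panel's -y side and clear of the fastener. Next I'll descend and push along the arc.

Request:
jog_arm([
  [[0,0,0.015,0,0,-6.4,1],[0,0,0.015,0,0,0,1],[0,0,0.013,0,0,0,1],[0.006,0,0.0075,0,0,0,1],[0.006,0,0.0075,0,0,0,1],[0.005,0,0.008,0,0,0,1],[0.005,0,0.008,0,0,0,1],[0,0,0,0,0,0,1]],
])

```text
t: 4.98
ee_pos: [473.3, -66.8, 381.4]
orientation: [-0.142, -3.136, -0.0]
ft_force: [-0.0, 0.1, 0.8]
width: 0.5
```

Request:
jog_arm([
  [[0.0043,0,0.0085,0,0,0,1],[0.0043,0,0.0085,0,0,0,1],[0.0034,0,0.0089,0,0,0,1],[0.0034,0,0.0089,0,0,0,1],[0,0,0,0,0,0,1]],
])

```text
t: 5.4
ee_pos: [458.1, -65.3, 345.8]
orientation: [-0.141, -3.135, -0.001]
ft_force: [0.2, 0.6, -0.7]
width: 0.3
```

Run:
```python
from st import *
im=ctrl.get_image("side"); cv2.imwrite("pics/side2.png",im[:,:,::-1])
o,Rm,tip=state(); print(tip,o["ft_force"],o["moment"])
```

```text
[458.07979529 -65.23315808 164.55107129] [0.43634556 0.15953573 0.33241362] [ 0.07219438 -0.17283424 -0.0373971 ]
```

View pics/side2.png

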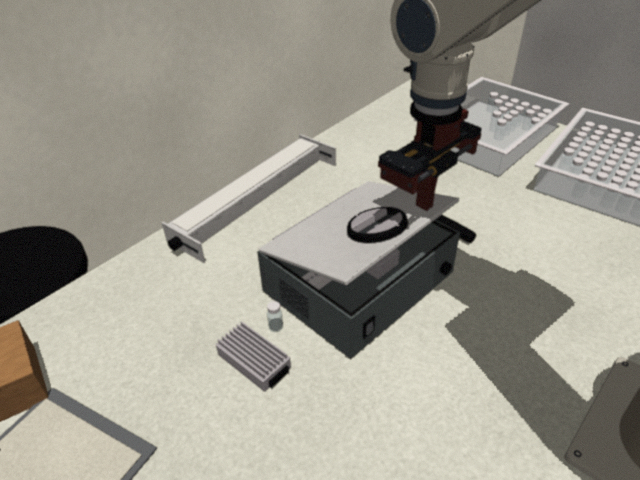

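The panel is closing under the tip, which shows at (427,205), and the front edge has come down to about 0.3 rad. I'll keep going to nearly shut.

Request:
jog_arm([
  [[0.0026,0,0.0092,0,0,0,1],[0.0026,0,0.0092,0,0,0,1],[0.0016,0,0.0094,0,0,0,1],[0.0016,0,0.0094,0,0,0,1],[0.001,0,0.007,0,0,0,1],[0,0,0.005,0,0,0,1],[0,0,0.003,0,0,0,1],[0,0,0.002,0,0,0,1],[0,0,0.0,0,0,0,1]],
])

```text
t: 6.2
ee_pos: [449.8, -64.6, 293.1]
orientation: [-0.141, -3.137, -0.0]
ft_force: [-0.7, 0.1, 0.2]
width: 0.4
```

Request:
jog_arm([
  [[0,0,0.0015,0,0,0,1],[0,0,0.001,0,0,0,1],[0,0,0.001,0,0,0,1],[0,0,0.0,0,0,0,1]],
])

```text
t: 6.53
ee_pos: [449.9, -64.6, 290.3]
orientation: [-0.141, -3.138, -0.0]
ft_force: [-2.7, -0.0, 2.6]
width: 0.4
```

Request:
jog_arm([
  [[0,0,0.001,0,0,0,1],[0,0,0.001,0,0,0,1],[0,0,0.0,0,0,0,1]],
])

```text
t: 6.78
ee_pos: [450.0, -64.6, 290.0]
orientation: [-0.141, -3.138, -0.0]
ft_force: [-9.3, 1.2, 29.2]
width: 0.5
```

There's a firm stop at 29 N with the tip at z ≈ 108 mm, so the panel is shut. I'll lift off, half open the fingers, and measure the slot again.

Request:
jog_arm([
  [[0,0,-0.003,0,0,0,1],[0,0,-0.015,0,0,0,1],[0,0,-0.03,0,0,0,0],[0,0,-0.03,0,0,0,0],[0.03,0,0,0,0,0,0],[0.03,0,0,0,0,0,0],[0.03,0,0,0,0,0,0],[0.03,0,0,0,0,0,0],[0,0,0,0,0,0,0]],
])

```text
t: 7.53
ee_pos: [325.6, -53.1, 365.3]
orientation: [-0.141, -3.134, -0.001]
ft_force: [0.0, 0.7, -0.5]
width: 42.5
```

Run:
```python
from st import *
for n in("side","top"):
    im=ctrl.get_image(n)
    cv2.imwrite(f"pics/{n}3.png",im[:,:,::-1])
    for t in("slot","panel_edge"): print(n,t,[(r["uv"],round(r["p"],2)) for r in ctrl.landmark_of(t,n)])
o,Rm,tip=state(); print(tip,o["width"],o["ft_force"],np.degrees(np.arctan2(Rm[1,0],Rm[0,0])))
for n in("side","top"): print(n,"pred slot",proj(n,clk(p,0,0,np.zeros(3))),proj(n,pan(p,0,np.array([-213,0,4.]))))
a=cv2.imread("pics/top3.png")[190:330,240:440]; cv2.imwrite("pics/top3z.png",cv2.resize(cv2.convertScaleAbs(a,alpha=1.5),None,fx=4,fy=4,interpolation=cv2.INTER_CUBIC))
a=cv2.imread("pics/side3.png")[140:360,240:490]; cv2.imwrite("pics/side3z.png",cv2.resize(cv2.convertScaleAbs(a,alpha=1),None,fx=2.7,fy=2.7,interpolation=cv2.INTER_CUBIC))
```

```text
side slot [([378.9, 248.7], 0.56)]
side panel_edge []
top slot [([333.2, 278.9], 0.59)]
top panel_edge [([332.4, 306.9], 0.78)]
[332.05772029 -54.13023937 184.42316308] 43.86311049150196 [-0.36717157 -0.34048199  0.62133505] 174.86522514356022
side pred slot [[378.72609914 247.5057709 ]] [[408.00681753 266.25249696]]
top pred slot [[336.05501039 277.24504526]] [[333.50639377 306.45774441]]
```

View pics/top3z.png

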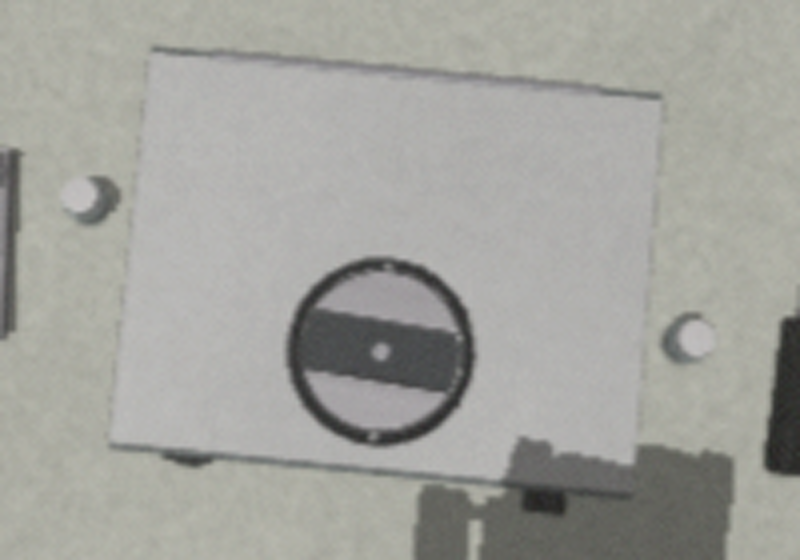

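View pics/side3z.png

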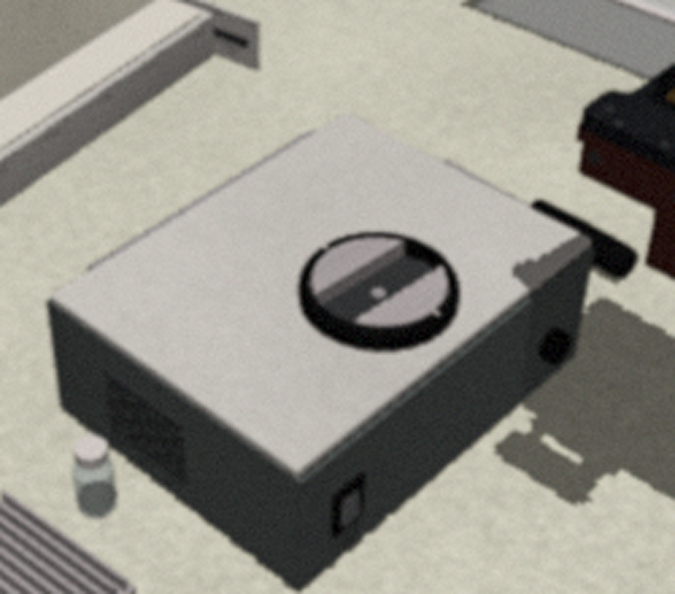

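The side and top views show the panel flat and shut. The fastener's centre dot is at about (335.2,277.8) in the top view and (380.4,248.5) in the side view. The slot is turned about 4° clockwise.

Run:
```python
from st import *
a=onz("top",(335.25,277.75),111); b=onz("side",(380.4,248.5),111)
o1,d1=ray("top",(335.25,277.75)); o2,d2=ray("side",(380.4,248.5))
A=np.c_[d1,-d2]; s=np.linalg.lstsq(A,o2-o1,rcond=None)[0]; print("tri",o1+d1*s[0],o2+d2*s[1])
print(a,b,"model",clk(p,0,0,np.zeros(3)))
def L(z,*pts): return [onz("top",(240+x/4,190+y/4),z) for x,y in pts]
e=L(123,(318,308),(462,333)); f=L(123,(305,368),(445,391))
r=L(123,(385.5,265),(375,436)); print("ring mid",(r[0]+r[1])/2, np.degrees(np.arctan2(*(r[0]-r[1])[[1,0]])))
for q in(e,f): d=q[0]-q[1]; print(np.degrees(np.arctan2(d[1],d[0])))
c=(a*2+b)/3; o,Rm,tip=state(); print(c,"delta now",Rm.T@(c-tip))
R2=Rm@R.from_rotvec([0,0,np.radians(3.4)]).as_matrix(); print("after 3.4",R2.T@(c-tip), np.degrees(np.arctan2(R2[1,1],R2[0,1])))
```

```text
tri [484.80297277  18.84920007 110.96667099] [482.32874436  17.31408702 110.87364979]
[484.80126474  18.84993341 111.        ] [482.24903967  17.4348953  111.        ] model [485.89989746  17.14670863 111.        ]
ring mid [484.67020622  19.50296319 123.        ] -2.917961699182055
80.93244380109165
81.50592571939188
[483.95052305  18.37825404 111.        ] delta now [-144.70904879   85.81669503   73.58431949]
after 3.4 [-139.36485899   94.24781179   73.58431949] 81.4652229554623
```

Request:
jog_arm([
  [[0,0,0,0,0,3.4,0],[-0.0233,0.0157,0,0,0,0,0],[-0.0233,0.0157,0,0,0,0,0],[-0.0233,0.0157,0,0,0,0,0],[-0.0233,0.0157,0,0,0,0,0],[-0.0233,0.0157,0,0,0,0,0],[-0.0233,0.0157,0,0,0,0,0],[0,0,0.015,0,0,0,0],[0,0,0.015,0,0,0,0],[0,0,0.01,0,0,0,0],[0,0,0,0,0,0,0],[0,0,0,0,0,0,0]],
])

```text
t: 8.83
ee_pos: [483.0, 18.4, 325.6]
orientation: [-0.234, -3.131, 0.0]
ft_force: [-0.1, 0.8, 0.9]
width: 43.8
```

Run:
```python
from st import *
im=ctrl.get_image("side"); a=im[140:360,240:490,::-1]; cv2.imwrite("pics/side4.png",cv2.resize(a,None,fx=2.7,fy=2.7,interpolation=cv2.INTER_CUBIC))
o,Rm,tip=state(); print(tip,o["width"],o["ft_force"],Rm.round(4)[:,1],o["qpos"].round(3))
print(Rm.T@(np.array([484.5,18.3,115])-tip))
```

```text
[483.07095601  18.39963116 144.25110293] 43.275695684574465 [-0.18899859  0.12867394  0.59863103] [ 0.1487  0.9889 -0.    ] [ 0.013  0.335  1.996  0.     0.811 -1.408]
[-1.43622957  0.11454621 29.25069639]
```

View pics/side4.png

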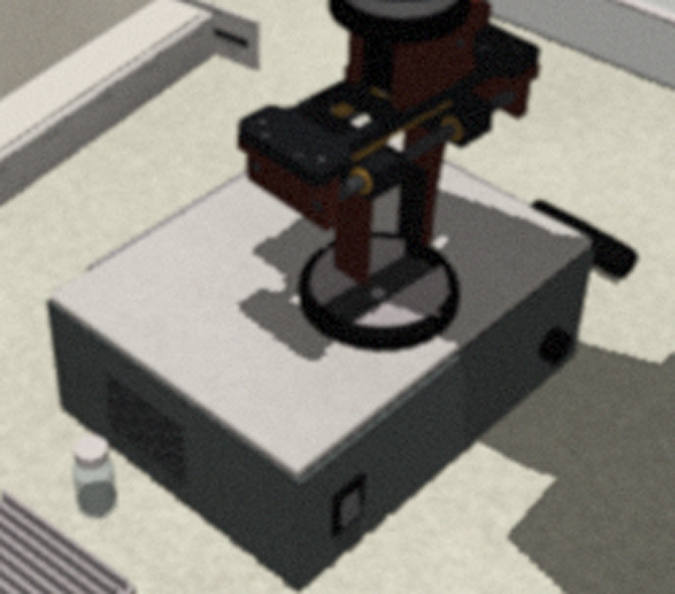

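The two fingertips hang over the slot ends, at about (355,275) and (420,245) in the zoom. I'll descend into the slot gently, stopping 3–4 mm above its floor.

Request:
jog_arm([
  [[-0.0014,0,0.008,0,0,0,0],[0,0,0.007,0,0,0,0],[0,0,0.004,0,0,0,0],[0,0,0.003,0,0,0,0],[0,0,0.003,0,0,0,0],[0,0,0.002,0,0,0,0],[0,0,0.002,0,0,0,0],[0,0,0,0,0,0,0]],
])

```text
t: 9.55
ee_pos: [484.2, 18.3, 296.9]
orientation: [-0.234, -3.132, 0.0]
ft_force: [-0.5, 0.0, 1.1]
width: 44.1
```

Run:
```python
from st import *
im=ctrl.get_image("side"); a=im[140:360,240:490,::-1]; cv2.imwrite("pics/side5.png",cv2.resize(a,None,fx=2.7,fy=2.7,interpolation=cv2.INTER_CUBIC))
o,Rm,tip=state(); print(tip,o["width"],o["ft_force"],o["moment"])
```

```text
[484.16652058  18.2786344  115.06573832] 44.05946554080772 [-0.37420953  0.22249729  0.12610351] [ 0.08277254 -0.12551337  0.00169077]
```

View pics/side5.png

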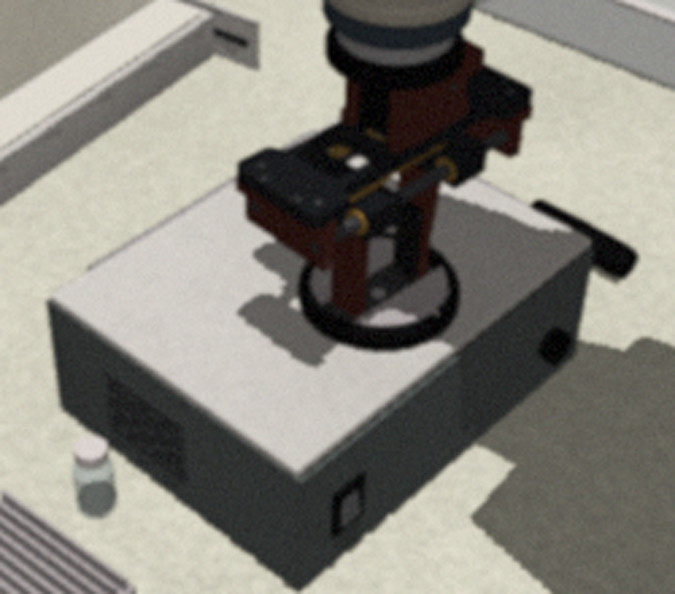

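The tips are in the slot at z = 115, below the 123 mm head top, with no contact force. Now I'll turn clockwise.

Request:
jog_arm([
  [[0,0,0,0,0,4,0],[0,0,0,0,0,4,0],[0,0,0,0,0,4,0],[0,0,0,0,0,4,0],[0,0,0,0,0,4,0],[0,0,0,0,0,4,0],[0,0,0,0,0,4,0],[0,0,0,0,0,4,0],[0,0,0,0,0,0,0]],
])

```text
t: 10.35
ee_pos: [484.7, 18.2, 297.5]
orientation: [1.091, 2.944, 0.001]
ft_force: [1.0, -1.3, -0.5]
width: 43.7
```

Run:
```python
from st import *
o,Rm,tip=state(); print(tip,o["width"],o["ft_force"],o["moment"],np.degrees(np.arctan2(Rm[1,1],Rm[0,1])))
```

```text
[485.02681398  18.11036258 115.52720545] 43.66849970015282 [ 1.03592308 -1.30591636 -0.54380645] [ 0.00542365 -0.47204267  0.07347795] 49.33325181089324
```

Moment z is about 0.1 N m with almost no side force, so the fastener is turning as expected.

Request:
jog_arm([
  [[0,0,0,0,0,4,0],[0,0,0,0,0,4,0],[0,0,0,0,0,4,0],[0,0,0,0,0,4,0],[0,0,0,0,0,4,0],[0,0,0,0,0,4,0],[0,0,0,0,0,4,0],[0,0,0,0,0,4,0],[0,0,0,0,0,4,0],[0,0,0,0,0,4,0],[0,0,0,0,0,4,0],[0,0,0,0,0,4,0],[0,0,0,0,0,4,0],[0,0,0,0,0,0,0]],
])

```text
t: 11.52
ee_pos: [484.9, 17.9, 297.6]
orientation: [2.269, 2.17, 0.002]
ft_force: [2.1, -2.8, -1.6]
width: 43.9
```

Run:
```python
from st import *
o,Rm,tip=state(); print(tip,o["width"],o["ft_force"],o["moment"],np.degrees(np.arctan2(Rm[1,1],Rm[0,1])))
im=ctrl.get_image("side"); a=im[140:360,240:490,::-1]; cv2.imwrite("pics/side6.png",cv2.resize(a,None,fx=2.7,fy=2.7,interpolation=cv2.INTER_CUBIC))
```

```text
[485.27002229  17.81998728 115.55181478] 43.92529362073371 [ 2.06591286 -2.79020786 -1.55623181] [-0.49630105 -0.58981561  0.06036521] -2.5638788117758033
```

View pics/side6.png

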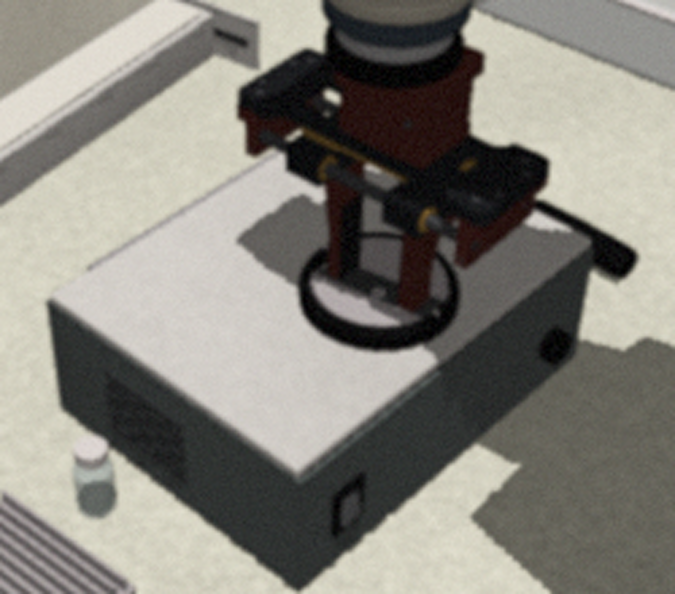

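Request:
jog_arm([
  [[0,0,0,0,0,3,0],[0,0,0,0,0,2,0],[0,0,0,0,0,2,0],[0,0,0,0,0,0,0]],
])

```text
t: 11.9
ee_pos: [484.8, 17.9, 297.5]
orientation: [2.395, 2.03, 0.002]
ft_force: [2.6, -5.6, -1.0]
width: 43.7
```

Run:
```python
from st import *
o,Rm,tip=state(); print(tip,o["width"],o["ft_force"],o["moment"],np.degrees(np.arctan2(Rm[1,1],Rm[0,1])))
```

```text
[485.17009824  17.78159215 115.52040197] 43.668755239551366 [ 2.62152589 -5.56196072 -0.95021985] [-0.8020474  -0.66267334  0.11498298] -9.421832144010864
```

Request:
jog_arm([
  [[0,0,0,0,0,1.5,0],[0,0,0,0,0,1.5,0],[0,0,0,0,0,0,0]],
])

```text
t: 12.15
ee_pos: [484.8, 17.9, 297.5]
orientation: [2.447, 1.967, 0.002]
ft_force: [3.3, -5.9, -0.4]
width: 44.0
```

Run:
```python
from st import *
o,Rm,tip=state(); print(tip,o["width"],o["ft_force"],o["moment"],np.degrees(np.arctan2(Rm[1,1],Rm[0,1])))
```

```text
[485.20367419  17.73965461 115.53731478] 43.972659146968674 [ 3.31676019 -5.92609274 -0.3777001 ] [-0.92705208 -0.68612386  0.06285535] -12.394946962924939
```

Request:
jog_arm([
  [[0,0,0,0,0,1.5,0],[0,0,0,0,0,1.5,0],[0,0,0,0,0,0,0]],
])

```text
t: 12.4
ee_pos: [484.8, 17.9, 297.5]
orientation: [2.496, 1.904, 0.001]
ft_force: [3.6, -5.6, -0.6]
width: 44.0
```

Run:
```python
from st import *
o,Rm,tip=state(); print(tip,o["width"],o["ft_force"],o["moment"],np.degrees(np.arctan2(Rm[1,1],Rm[0,1])))
```

```text
[485.17644916  17.6245452  115.52800786] 43.952607676551416 [ 3.61850724 -5.62589797 -0.62106786] [-1.06396256 -0.62865233  0.48414218] -15.319952943647504
```

The moment jumped from 0.06 to 0.48 N m, so the turn has reached its stop. I'll back off inside the slot's play, then lift straight out and move aside.

Request:
jog_arm([
  [[0,0,0,0,0,-3,0],[0,0,0,0,0,-4,0],[0,0,0,0,0,0,0],[0,0,-0.01,0,0,0,0],[0,0,-0.02,0,0,0,0],[0,0,-0.03,0,0,0,0],[0,0,-0.035,0,0,0,0],[0,0.035,0,0,0,0,0],[0,-0.04,0,0,0,0,0],[0,-0.04,0,0,0,0,0],[0,-0.04,0,0,0,0,0],[0,-0.04,0,0,0,0,0],[0,0,0,0,0,0,0],[0,0,0,0,0,0,0]],
])

```text
t: 13.57
ee_pos: [358.8, 37.1, 392.7]
orientation: [-2.38, -2.05, -0.0]
ft_force: [-0.5, -0.4, 0.8]
width: 44.0
```

Run:
```python
from st import *
for n in("side","top"):
    im=ctrl.get_image(n); cv2.imwrite(f"pics/{n}7.png",im[:,:,::-1])
    for t in("vial_a","screwdriver","old_driver"): print(n,t,[(r["uv"],round(r["p"],2)) for r in ctrl.landmark_of(t,n)])
o,Rm,tip=state(); print(tip,o["ft_force"],o["t"])
a=cv2.imread("pics/top7.png")[190:330,240:440]; cv2.imwrite("pics/top7z.png",cv2.resize(cv2.convertScaleAbs(a,alpha=1.5),None,fx=4,fy=4,interpolation=cv2.INTER_CUBIC))
a=cv2.imread("pics/side7.png")[140:360,240:490]; cv2.imwrite("pics/side7z.png",cv2.resize(a,None,fx=2.7,fy=2.7,interpolation=cv2.INTER_CUBIC))
```

```text
side vial_a [([277.1, 322.2], 0.78), ([379.5, 249.0], 0.16)]
side screwdriver [([434.8, 220.7], 0.69)]
side old_driver [([251.8, 364.4], 0.85)]
top vial_a [([409.0, 275.7], 0.54), ([263.1, 240.7], 0.47)]
top screwdriver [([438.3, 271.5], 0.68)]
top old_driver [([231.3, 252.5], 0.67)]
[361.24397084  36.74025386 210.13389143] [-0.68763329 -0.35303277 -0.25501038] 13.9667
```

View pics/top7z.png

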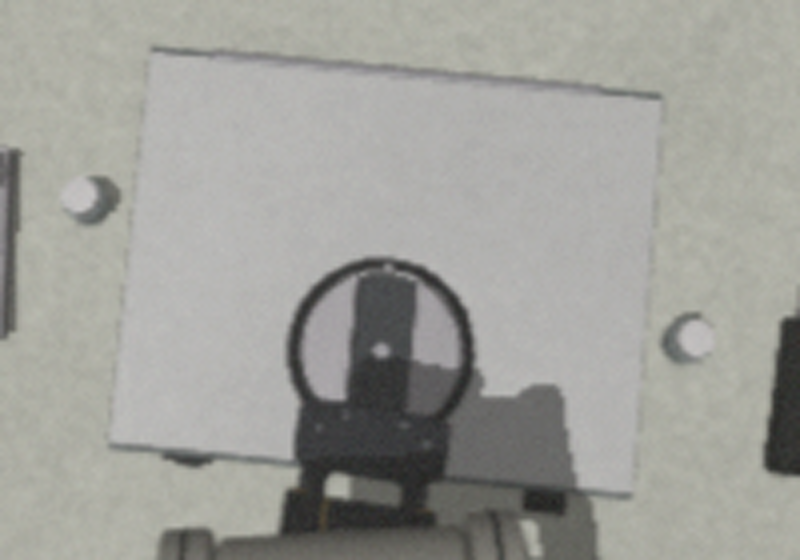

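View pics/side7z.png

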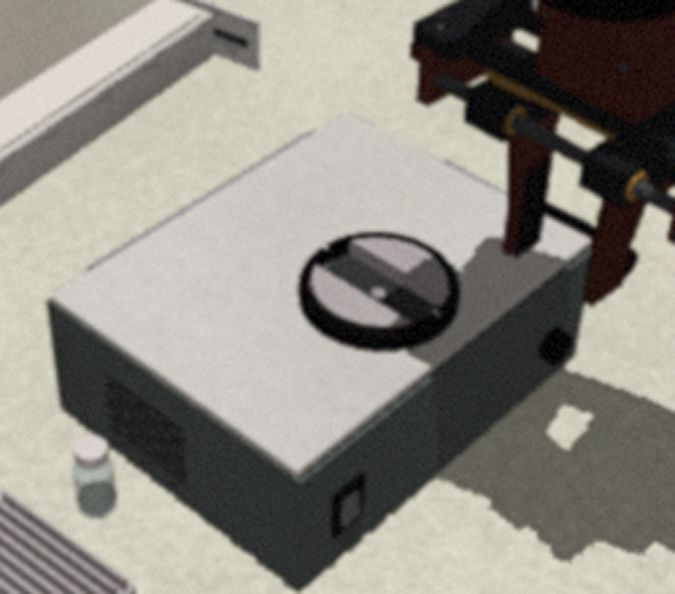

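The slot now lines up with the white ticks (slot edge about 4.7° in the picture, tick line about 4.4°). The panel is flat, the other objects are where they were, and the gripper is clear. I'll hand in.

```bash
python3 -c "
from workcell import ctrl
print(ctrl.close_job())"
```

```text
the job is handed in; nothing more can be done
None
```

The panel is shut and the fastener is turned to its locked stop. I handed the job in at about 14 s of the 48 s allowed; no verdict was reported.

- **Shutting:** I pushed the panel down with the closed fingertips along its arc. It met a firm stop at about 29 N with the tips at z ≈ 108 mm, the height given for a shut panel.
- **Locking:** I used both fingertips, half open, at the two ends of the slot instead of a single fingertip. I turned them clockwise until the moment rose from about 0.06 to 0.48 N m, backed off within the slot's play, and lifted clear.
- **Last checks:** The slot lines up with the white ticks to within about 0.5° in the top view. The panel is flat, the wrist force is near zero, and the vials look unmoved in the pictures. The screwdriver and old driver were detected within a few pixels of their starting positions, which is about the networks' own error.
- **Disagreement:** The top and side cameras put the slot centre about 3 mm apart. This was within the ±6 mm of side clearance, and the fingers entered the slot without touching.

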